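# Slide the plane tray across the clamp gap

## Robot

A 6-joint arm with a two-finger parallel gripper is mounted at the origin on the work surface. World frame = base frame: x ahead of the robot, y to its left, z up, the work surface at z = 0. Lengths are in mm, angles in rad, forces in N, time in s.
With the tool pointing down it reaches from about 275 to 725 mm from the base axis. Payload 5.6 kg.
Tool frame: the origin (TCP) lies at the very end of the fingers, on their centre line; the grasp point (between the pads) lies 19 mm behind it (robot.pinch_z is the z of the grasp point in the tool frame, in mm); z points along the fingers, y is the direction in which the jaws open and shut (so a half turn about z gives the same grasp; the last joint's range is limited). The gripper opens to 85 mm and grips with 20 to 120 N. Pads are 22 mm wide; open, the fingers measure 114 mm over their backs; the gripper's body (76 mm by 85 mm) begins 54 mm behind the grasp point. The pads swing forward as they close: fully open they stand 13 mm farther back than shut.
Start: joints at [-0.932, 0.255, 0.108, 0, -1.424, -0.285], TCP at [190.575, -515.921, 231.283] pointing down, gripper open.
Joint ranges: [-2.95, 2.95], [-1.21, 1.97], [-1.09, 1.5], [-2.87, 1.71], [-2.94, -0.07], [-3.05, 3.05]. Speed limits (rad/s): [2.57, 2.57, 3.14, 3.14, 3.14, 3.14].

## Interface

Orientations are given as a unit quaternion [w, x, y, z].
In Python, from station import robot gives the robot as it stands.
- The arm moves only by the shell command python3 -m handwheel 'ROWS' [FORCE]. ROWS is JSON, a list of rows, each a list of 7 numbers: the turn, a rotation vector about the tool's x, y, z as a fraction of full scale, then the shift along the tool's x, y, z as a fraction of full scale, then the gripper's target within -1 to 1 (shut at 1, half-way at 0, fully open at -1). In form: [[wx, wy, wz, x, y, z, fingers], ...]. A call has 1 to 5 rows; each row is the pose to reach, as a shift and turn from the pose commanded when the call began, along the tool's axes at that moment, turning the shorter way round; what a row does not reach only later rows make up. Full scale, the value 1, is 0.25 m for a shift and pi rad for a turn. A row lasts 1/10 s, in which the tool goes at most 50 mm and 8.59 degrees, less where a joint would pass 70% of its speed; a pose out of reach is approached as far as the arm can. A call with a number of a shift or a turn outside -1 to 1 is refused whole. A call with a gripper value outside its range is refused whole. The fingers move at their own pace and stop on an object; FORCE is the grip in N (left out, the last holds). Time passes only in rows, so rows that repeat a pose let the fingers close. It gives the time, the measured TCP pose, the force and the opening at its end, in the units of the state.
- robot.get_obs(): the state, without advancing time (a new reading comes with each control period).
- robot.get_image(name): name is "scene" or "top" or "wrist"; returns a dict with "frame" (400x640x3 uint8, red, green, blue), "K" (3x3 intrinsics, pixels), "k1" (the pictures are not rectified: a ray, as slopes to the right and down, at radius r is drawn at 1 + k1 r^2 times it, then the intrinsics apply), "eye" and "rotation" of the camera in the world. Camera axes: x right, y up, looking along -z (the intrinsics and any distortion apply to the point x, -y, -z); pixel columns grow to the right and rows downward; lengths in mm; the calibration is good to about 2 mm. A picture is of the moment at which its call begins. There is no depth.
- robot.close_job(): hands the job in, once; it reports no verdict.
The state is a dict: "t": time; "qpos": joint angles; "qd": joint speeds; "joint_efforts": joint torques, N m; "eef_pos": TCP position; "tool_rot": TCP orientation; "wrist_force": force on the tool from outside, world axes, zero at the start; "moment": the same for the moment, N m; "width": opening from 0.0 (shut) to 1.0 (fully open).
Only numpy, scipy, OpenCV 4.12 (cv2) and the standard library are available. Lean on these libraries where they do the work, as an engineer would, in place of code of your own. Each camera call takes 0.05 s, during which the arm holds its last target. There are 200 camera calls.

## Task

Slide the wooden tray with the plane in it across the gap onto the other platform, between the side rails, and press it firmly but gently home against the sprung stop, leaving it flat and seated there. Push it without lifting it, let neither its nose nor its tail sag into the gap, never touch the plane, never lean hard on the tray, and leave the other things alone.

Things in the scene. Friction and masses are not known exactly. Their poses are not given: they have to be found in the camera images.
- near_platform: Low fixed plywood platform, 300 long, 220 wide, top 60 mm above the bench; the tray starts on it. Origin: on the bench, below the middle of its edge at the gap. x points across the gap to the far platform, y across, z up; it spans x = -300 to 0. Its edge at the gap is rounded (radius 5).
- far_platform: Like fixed platform, 275 long, 220 wide, parallel to the near one, top 59 mm above the bench (1 mm lower). Origin: on the bench, below the middle of its edge at the gap; axes as the near platform's; it spans x = 0 to 275. The gap is the distance along x between the two platforms' origins, 82 to 96 mm; sideways they are up to 5 mm apart.
- lane (a point): Point on the far platform's top at the mouth of the lane between two dark wooden side rails 26 mm high: far platform x = 4, y = 0, z = 59, axes the same. The rails are 147 mm apart inside from lane x = 58 to 218 and flare to about 160 mm apart at the mouth. The stop closes the lane's end.
- stop_face (a point): Centre of the stop's face, on which the tray's nose comes to rest: a rubber block 100 wide, 36 high, across the end of the lane, at rest at x = 220, y = 0, z = 78.5 of the far platform, axes the same. It is sprung along x: yields 1 mm per 5 N, bottoms after 8 mm.
- stop: The sprung stop block itself (moves only along x). Origin at the same point as stop_face.
- tray: Wooden tray, 200 long (x), 140 wide (y), 0.28 kg with ledge. Origin: centre of its underside; x points to the nose (leading end). From the tail: bare floor 12 thick (x = -100 to -55) under a ledge, closed till block (x = -55 to 30, top at z = 74), open bay (x = 30 to 98, walls 6 thick, top at z = 44) holding the plane; all full width. No part fits a gripper.
- tray_nose (a point): Middle of the tray's front lower edge: tray x = 100, y = 0, z = 0, axes the same. The loaded tray balances 57 to 72 mm behind the nose: with the nose further out over the gap than that, it tips unless the ledge is held down with up to about 5 N.
- tray_tail (a point): Middle of the tray's rear lower edge: tray x = -100, y = 0, z = 0. Once the tail is over the gap and the nose on the far platform, weight on the ledge tips the tail down instead.
- heel (a point): Point on the tray's floor below the dark ledge at its tail: tray x = -78.5, y = 0, z = 12, axes the same. The ledge, a board 40 long (x = -96 to -56), 138 wide, 8 thick, slides stiffly up and down the till's rear face (holds 50 N): its top is 8 to 42 mm above this point, set anew each time, not measured. The till's upright rear face, to push on above the ledge, is 23.5 mm ahead (+x).
- plane: Small iron bench plane, 122 long, 56 wide, 47 high, 0.35 to 0.65 kg, lying across the nose bay with about 3 mm of play. Origin: centre of its sole, 12 mm above the tray's underside at about tray x = 61.
- mallet: Bystander: round wooden mallet standing on its head, 84 wide, 210 high; origin centre of its underside.
- glue: Bystander: closed white bottle, 56 wide, 150 high; origin centre of its underside.
- offcut: Bystander: dark wood offcut 60 x 90 x 45 high; origin centre of its underside.
There are look-alikes about, which are no part of the job. Leave any blue or green look-alike of the plane alone.

How it is judged (in metres and radians):
On the way, in this order (a step that is already met when the one before it is completed fails the run):
1. the tray's nose has crossed the gap and rests on the far platform (x of tray_nose in the frame of far_platform above 0.01 m and contact force between tray and far_platform above 0.3 N), for 0.1 s.
2. the tray is pressed home against the sprung stop with at least 3 N (contact force between tray and stop above 3 N), for 0.1 s.
At the end, for the whole second after the job is handed in: The tray lies flat (within 0.03 rad) and still on the far platform between the rails, wholly past its edge at the gap, in line within 0.06 rad, its nose within 3 mm of the stop's face, the plane still lying in its bay (x of tray_nose in the frame of stop_face above -0.003 m and angle between the x axis of tray and the x axis of far_platform, either way round below 0.06 rad and angle between tray's own z axis and vertical below 0.03 rad and x of tray_tail in the frame of far_platform above 0.005 m and z of tray in the frame of far_platform between 0.055 and 0.063 m and x of plane in the frame of tray above 0.05 m and z of plane in the frame of tray below 0.017 m and linear speed of tray below 0.01 m/s); the robot touches nothing.
It fails at once if the tray's nose or tail sags more than 3 mm below the near platform's top (height (world z) of any of tray_nose, tray_tail below 0.057 m).
It fails at once if the tray's nose or tail is lifted more than 12 mm above the near platform's top (height (world z) of any of tray_nose, tray_tail above 0.072 m).
It fails at once if the fingers lean on the tray with more than 25 N (contact force between the fingers and tray above 25 N).
It fails at once if the plane is touched (contact force between any of the fingers, the arm and plane above 0.5 N).
It fails at once if a bystander is moved more than 30 mm (distance of any of mallet, glue, offcut from where it was at the start of the episode above 0.03 m).
It also fails if it takes over 69 s, if anything falls off the work surface, if the arm or the gripper's body presses on something with over 40 N, if the wrist force passes 120 N, or if a joint passes its speed limit or range.

## Working session

There is one attempt and no reset: what is moved stays moved. The work goes in short steps, Python scripts to look and compute and a shell command to move; the robot and the scene stay as the last step left them, time stands still between calls to the robot, and variables do not carry over. Pictures are saved under pics/ and viewed, about 8 in all and at most 12, crops included, and the job is handed in when it is done.

```bash
ls; mkdir -p pics
python3 - <<'E'
from station import robot
import cv2,json,numpy as np
o=robot.get_obs();print(o)
for n in("scene","top"):
    d=robot.get_image(n);cv2.imwrite(f"pics/{n}0.png",d["frame"][:,:,::-1]);print(n,d["K"],d["k1"],d["eye"],d["rotation"])
E
```

```text
pics
{'t': 0.0, 'qpos': array([-9.32376557e-01,  2.55737792e-01,  1.06999919e-01, -4.67652134e-04,
       -1.42387026e+00, -2.84570798e-01]), 'qd': array([ 0.00117613, -0.00098728, -0.00224004, -0.00021964, -0.0003962 ,
        0.00282731]), 'joint_efforts': array([-1.85229842e-04, -3.86628413e+01,  2.37938511e+01,  5.36522269e+00,
       -6.14735589e-03, -1.08977761e-05]), 'eef_pos': array([ 190.45162555, -515.45297982,  230.39988534]), 'tool_rot': array([-1.96305956e-04, -1.75968926e-01,  9.84395278e-01,  9.14118695e-04]), 'wrist_force': array([0.40044586, 0.75393507, 0.47446622]), 'moment': array([-0.024139  ,  0.01678647,  0.02332692]), 'width': 0.9965761334152285}
scene [[364.11990635   0.         322.69734685]
 [  0.         364.11990635 199.61258508]
 [  0.           0.           1.        ]] -0.006740448103068588 [1102.07061295 -134.48612015  690.00257102] [0.72499439 0.28181914 0.22588053 0.58646321]
top [[410.14607591   0.         322.11969653]
 [  0.         410.14607591 197.59620809]
 [  0.           0.           1.        ]] -0.016762704293350705 [ 306.84453771  -34.16347205 1226.43643935] [-0.70033172 -0.07517     0.05822247  0.70745678]
```

View pics/scene0.png

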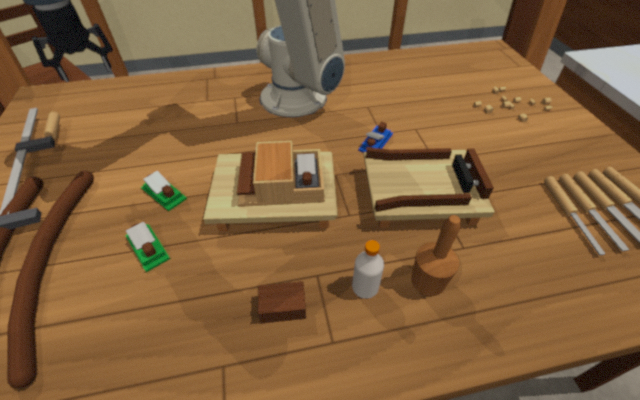

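View pics/top0.png

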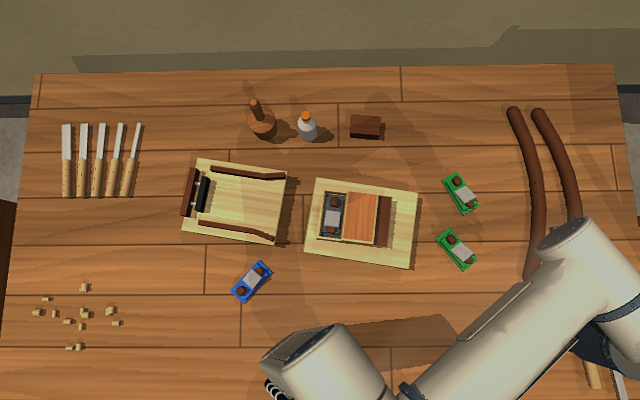

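The near platform with the tray is at about (362,222) in the top view. The far platform with rails and stop is at about (235,202), to the left. The blue plane at (251,281) and the green ones at (460,193) and (456,249) are look-alikes; the grey one in the tray bay at (333,215) is the plane meant. Next I enlarge the crop to measure.

```bash
cat > h.py <<'E'
import numpy as np,cv2
from scipy.spatial.transform import Rotation as R
from station import robot
def rot(q): return R.from_quat(np.r_[q[1:],q[0]])
def pix2w(d,uv,z):
    K=d["K"];m=(np.array(uv,float).reshape(-1,1,2))
    n=cv2.undistortPoints(m,K,np.array([d["k1"],0,0,0.]))[:,0]
    r=rot(d["rotation"]).apply(np.c_[n[:,0],-n[:,1],-np.ones(len(n))])
    e=np.array(d["eye"]);return e+r*((np.asarray(z)-e[2])/r[:,2])[:,None]
def w2pix(d,p):
    c=rot(d["rotation"]).inv().apply(np.atleast_2d(p)-d["eye"])
    return cv2.projectPoints(c*[1,-1,-1],np.zeros(3),np.zeros(3),d["K"],np.array([d["k1"],0,0,0.]))[0][:,0]
def tool():
    o=robot.get_obs();return o["eef_pos"],rot(o["tool_rot"]).as_matrix(),o
E
python3 - <<'E'
import cv2
a=cv2.imread("pics/top0.png")[150:280,172:432]
cv2.imwrite("pics/c1.png",cv2.resize(a,None,fx=3,fy=3,interpolation=cv2.INTER_CUBIC))
b=cv2.imread("pics/scene0.png")[130:240,200:350]
cv2.imwrite("pics/c2.png",cv2.resize(b,None,fx=5,fy=5,interpolation=cv2.INTER_CUBIC))
E
```

```text
(no output)
```

View pics/c1.png

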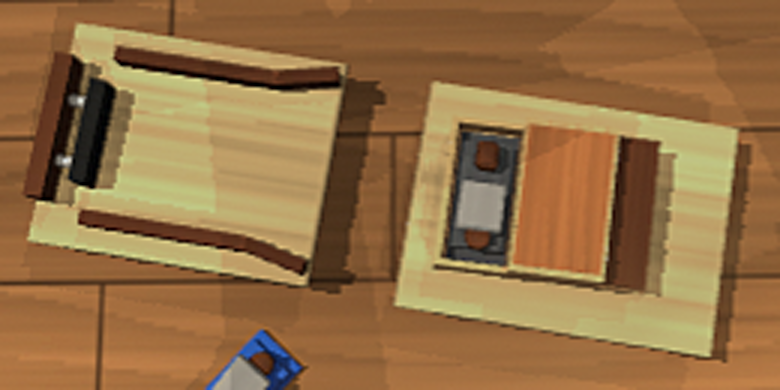

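View pics/c2.png

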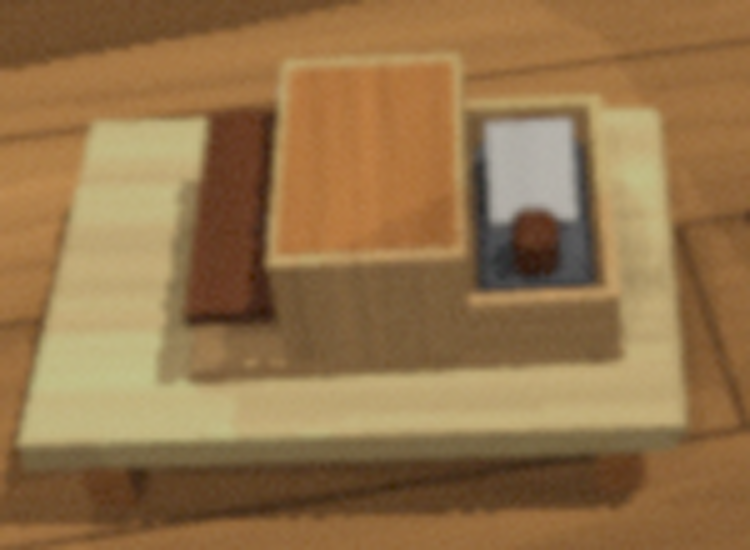

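```bash
cat > m.py <<'E'
from h import *
t=robot.get_image("top");s=robot.get_image("scene")
c1=lambda a:(np.array(a,float)+.5)/3-.5+[172,150]
c2=lambda a:(np.array(a,float)+.5)/5-.5+[200,130]
np.set_printoptions(precision=1,suppress=True)
def quad(n,p,z):
    w=pix2w(t,c1(p),np.full(len(p),z));print(n,w[:,:2].tolist() and w[:,:2].round(1).tolist(),"sides",np.linalg.norm(np.diff(np.r_[w,w[:1]],axis=0),axis=1));return w
N=quad("near gap+y.., ",[(432,82),(396,305),(712,357),(738,128)],60.)
F=quad("far",[(346,65),(308,286),(28,240),(78,24)],59.)
B=quad("till",[(526,125),(512,270),(605,278),(617,133)],134.)
Y=quad("nose",[(459,124),(433,268)],104.)
L1=quad("ledge rear z=85",[(661,141),(645,293)],85.)
ang=lambda v:np.degrees(np.arctan2(v[1],v[0]))
print("near x dir",ang(N[0]-N[3]),ang(N[1]-N[2]),"y",ang(N[0]-N[1])-90)
print("far",ang(F[3]-F[0]),ang(F[2]-F[1]),"y",ang(F[0]-F[1]))
print("till",ang(B[0]-B[3]),ang(B[1]-B[2]),"tray y",ang(B[0]-B[1]),ang(Y[0]-Y[1]),ang(L1[0]-L1[1]))
# ledge by two views
tp=c1([(661,141),(645,293)]);sp=c2([(188,318),(212,110)])
for a,b in zip(tp,sp):
    zs=np.arange(70,125,1.);d=[np.linalg.norm(pix2w(t,a,[z])-pix2w(s,b,[z])) for z in zs];i=np.argmin(d);print("ledge z",zs[i],d[i],pix2w(t,a,[zs[i]]))
# scene checks
print("scene till",pix2w(s,c2([(283,62),(460,60),(462,255),(270,255)]),np.full(4,134.)))
print("scene near",pix2w(s,c2([(92,120),(660,108),(686,430),(20,445)]),np.full(4,60.)))
E
python3 m.py
```

```text
near gap+y..,  [[591.6, 11.5], [375.9, 46.5], [325.0, -248.0], [542.1, -283.2]] sides [218.6 298.9 219.9 298.8]
far [[610.2, 95.8], [394.6, 130.2], [441.1, 401.3], [656.1, 363.4]] sides [218.3 275.1 218.3 271.5]
till [[532.4, -76.4], [401.4, -61.5], [393.5, -143.5], [523.9, -158.3]] sides [131.8  82.3 131.3  82.4]
nose [[540.3, -15.2], [406.5, 9.7]] sides [136.1 136.1]
ledge rear z=85 [[525.5, -205.0], [383.2, -184.7]] sides [143.7 143.7]
near x dir 80.45182707449906 80.18874194661413 y -99.22124411408566
far 80.25981449100343 80.27385936416525 y -9.05477032941736
till 84.125895986259 84.49643840302751 tray y -6.484744160214081 -10.546694397651505 -8.114554334208288
ledge z 104.0 0.8125887763350502 [[ 521.8 -202.1  104. ]]
ledge z 104.0 0.19163076617543626 [[ 382.  -182.2  104. ]]
scene till [[ 389.9 -143.9  134. ]
 [ 406.   -60.1  134. ]
 [ 538.7  -79.8  134. ]
 [ 521.4 -161.2  134. ]]
scene near [[ 322.8 -248.2   60. ]
 [ 375.4   47.9   60. ]
 [ 595.3    8.8   60. ]
 [ 542.1 -284.3   60. ]]
```

```bash
cat > go.py <<'E'
# usage: go.py X Y Z YAWDEG : prints scaled turn & shift needed (tool pointing down, tool y at angle YAW)
import sys; from h import *
x,y,z,a=map(float,sys.argv[1:]);p,M,o=tool()
ty=np.array([np.cos(np.radians(a)),np.sin(np.radians(a)),0]);tz=np.array([0,0,-1.]);T=np.c_[np.cross(ty,tz),ty,tz]
print("turn",(R.from_matrix(M.T@T).as_rotvec()/np.pi).round(4),"shift",(M.T@(np.array([x,y,z])-p)/250).round(4))
print("t",o["t"],"pos",p.round(1),"force",o["wrist_force"].round(1),"w",round(o["width"],2))
E
python3 go.py 454.6 -171.2 185 170.5
```

```text
turn [ 4.000e-04  2.000e-04 -3.346e-01] shift [-1.4684  0.9263  0.1839]
t 0.2 pos [ 190.5 -515.7  230.7] force [-0.4  0.8  0.2] w 1.0
```

```bash
python3 -m handwheel '[[0,0,-0.2,-0.8,0.5,0,-1],[0,0,-0.2,-0.8,0.5,0,-1],[0,0,-0.2,-0.8,0.5,0,-1],[0,0,-0.2,-0.8,0.5,0,-1],[0,0,-0.2,-0.8,0.5,0,-1]]'; python3 go.py 454.6 -171.2 185 170.5
```

```text
t: 0.7
eef_pos: [336.0, -327.1, 231.3]
tool_rot: [0.0, -0.474, 0.88, 0.0]
wrist_force: [-0.2, -0.8, 0.3]
width: 0.997
turn [-1.000e-04  1.000e-04 -1.328e-01] shift [-0.7817 -0.0527  0.1857]
t 0.7 pos [ 336.  -327.1  231.3] force [-0.2 -0.8  0.3] w 1.0
```

```bash
python3 -m handwheel '[[0,0,-0.133,-0.78,-0.053,0.1,-1],[0,0,-0.133,-0.78,-0.053,0.1,-1],[0,0,-0.133,-0.78,-0.053,0.1,-1],[0,0,-0.133,-0.78,-0.053,0.18,-1],[0,0,-0.133,-0.78,-0.053,0.18,-1]]'; python3 go.py 454.6 -171.2 185 170.5
python3 - <<'E'
from h import *
for n in("wrist","top"):
    d=robot.get_image(n);cv2.imwrite(f"pics/{n}1.png",d["frame"][:,:,::-1])
    if n=="wrist": np.save("pics/w1.npy",d,allow_pickle=True)
E
```

```text
t: 1.2
eef_pos: [454.8, -170.6, 183.1]
tool_rot: [-0.001, -0.646, 0.764, 0.002]
wrist_force: [-0.5, 0.0, -0.1]
width: 1.003
turn [ 0.0016  0.0005 -0.0003] shift [ 0.0024  0.0003 -0.0078]
t 1.2 pos [ 454.8 -170.6  183.1] force [-0.5  0.  -0.1] w 1.0
```

View pics/wrist1.png

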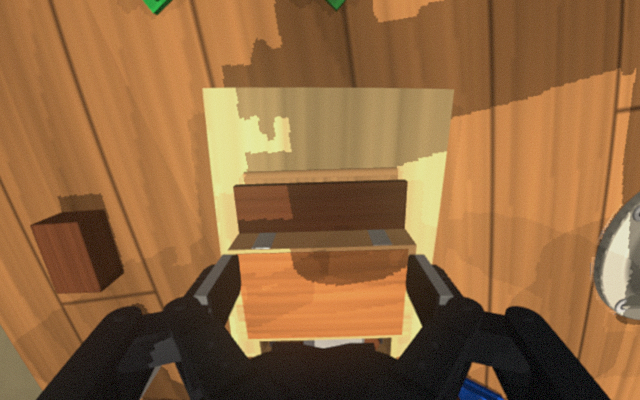

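The wrist picture shows the ledge (rear corners about (235,185) and (406,180)), the till top (corners (230,250), (415,248), (402,335), (247,338)) and the open fingers on either side. Next I measure from it.

Run:
```python
from h import *
d=np.load("pics/w1.npy",allow_pickle=True).item()
np.set_printoptions(precision=1,suppress=True)
print(d["eye"],d["rotation"])
O=np.array([484.5,28.6]);a=np.radians(80.5);U=np.array([[np.cos(a),np.sin(a)],[-np.sin(a),np.cos(a)]])
def f(n,p,z):
    w=pix2w(d,p,np.full(len(p),float(z)));print(n,z,"near xy",((w[:,:2]-O)@U.T).round(1).tolist())
f("near rear",[(204,88),(453,90)],60)
f("floor tail",[(246,170),(397,168)],72)
f("till",[(230,250),(415,248),(402,335),(247,338)],134)
for z in(96,100,104,108):f("ledge",[(235,185),(406,180),(406,230),(238,232)],z)
p,M,o=tool()
for q in([0,42,-13],[0,-42,-13],[0,0,0],[11,42,-13],[-11,42,-13]):
    w=p+M@np.array(q,float);print(q,w,w2pix(d,w),(w[:2]-O)@U.T)
```

```text
[ 442.2 -247.6  326.5] [ 0.1 -0.  -0.2  1. ]
near rear 60 near xy [[-300.0, -106.8], [-298.4, 111.6]]
floor tail 72 near xy [[-229.3, -72.0], [-230.9, 63.6]]
till 134 near xy [[-181.3, -72.4], [-182.6, 65.3], [-101.7, 62.9], [-99.2, -67.0]]
ledge 96 near xy [[-221.5, -75.7], [-225.5, 65.4], [-180.9, 69.3], [-179.4, -77.1]]
ledge 100 near xy [[-222.5, -74.5], [-226.4, 64.2], [-182.6, 68.1], [-181.1, -75.8]]
ledge 104 near xy [[-223.5, -73.2], [-227.4, 63.0], [-184.3, 66.8], [-182.8, -74.5]]
ledge 108 near xy [[-224.5, -72.0], [-228.3, 61.8], [-186.0, 65.5], [-184.6, -73.3]]
[0, 42, -13] [ 412.7 -166.6  198.5] [[405.9 267. ]] [-204.4   38.6]
[0, -42, -13] [ 495.5 -180.7  198.3] [[239.9 266.9]] [-204.6  -45.4]
[0, 0, 0] [ 454.1 -173.7  185.4] [[322.9 254.9]] [-204.5   -3.4]
[11, 42, -13] [ 410.9 -177.5  198.5] [[408.  247.4]] [-215.4   38.6]
[-11, 42, -13] [ 414.6 -155.8  198.5] [[403.9 285.7]] [-193.4   38.5]
```

Measurements agree: the platform rear is at -300 and ±109, the tray's till rear face is at x≈-182, y≈-3, yaw about +1°, and the ledge top is at z≈104. I descend short of the ledge, then creep down.

```bash
python3 -m handwheel '[[0,0,0,0,0,0.15,-1],[0,0,0,0,0,0.28,-1],[0,0,0,0,0,0.33,-1],[0,0,0,0,0,0.33,-1],[0,0,0,0,0,0.33,-1]]'; python3 -m handwheel '[[0,0,0,0,0,0.008,-1],[0,0,0,0,0,0.008,-1],[0,0,0,0,0,0.008,-1]]';python3 -m handwheel '[[0,0,0,0,0,0.008,-1],[0,0,0,0,0,0.008,-1],[0,0,0,0,0,0.008,-1]]'
```

```text
t: 1.8
eef_pos: [454.5, -175.7, 105.0]
tool_rot: [0.0, -0.644, 0.765, -0.001]
wrist_force: [0.7, 0.1, 0.6]
width: 1.003
t: 2.1
eef_pos: [454.5, -174.7, 102.5]
tool_rot: [0.0, -0.644, 0.765, -0.0]
wrist_force: [0.6, 0.1, -0.6]
width: 1.0
t: 2.4
eef_pos: [454.1, -174.5, 99.7]
tool_rot: [-0.0, -0.644, 0.765, 0.0]
wrist_force: [-0.3, -0.4, -0.2]
width: 1.001
```

```bash
for i in 1; do python3 -m handwheel '[[0,0,0,0,0,0.008,-1],[0,0,0,0,0,0.008,-1],[0,0,0,0,0,0.008,-1]]'|grep -E "pos|force"; done; python3 -m handwheel '[[0,0,0,0,0,0.008,-1],[0,0,0,0,0,0.008,-1],[0,0,0,0,0,0.008,-1]]'|grep -E "pos|force"; python3 -m handwheel '[[0,0,0,0,0,0.004,-1],[0,0,0,0,0,0.004,-1],[0,0,0,0,0,0.004,-1]]'|grep -E "pos|force"
```

```text
eef_pos: [454.1, -174.5, 97.7]
wrist_force: [-0.9, -0.4, -0.1]
eef_pos: [454.1, -174.6, 95.7]
wrist_force: [-0.3, -0.2, -0.3]
eef_pos: [454.2, -174.6, 94.8]
wrist_force: [-0.7, -1.1, -0.3]
```

```bash
python3 -m handwheel '[[0,0,0,0,0,0.004,-1],[0,0,0,0,0,0.004,-1],[0,0,0,0,0,0.004,-1]]'|grep -E "pos|force"; python3 -m handwheel '[[0,0,0,0,0,0.004,-1],[0,0,0,0,0,0.004,-1],[0,0,0,0,0,0.004,-1]]'|grep -E "pos|force"
```

```text
eef_pos: [454.2, -174.6, 93.8]
wrist_force: [0.1, -0.1, 0.3]
eef_pos: [454.2, -174.5, 92.7]
wrist_force: [0.5, 0.4, 0.0]
```

```bash
python3 -m handwheel '[[0,0,0,0,0,0.004,-1],[0,0,0,0,0,0.004,-1],[0,0,0,0,0,0.004,-1]]'|grep -E "pos|force"
```

```text
eef_pos: [454.3, -174.6, 92.5]
wrist_force: [-1.5, 2.0, 6.1]
```

Contact at TCP z≈92.5, with about 7 N/mm of stiffness. I ease off slightly and close up to the till face.

```bash
python3 -m handwheel '[[0,0,0,-0.01,0,-0.003,-1],[0,0,0,-0.02,0,-0.003,-1],[0,0,0,-0.03,0,-0.003,-1],[0,0,0,-0.04,0,-0.003,-1],[0,0,0,-0.05,0,-0.003,-1]]'|grep -E "pos|force";python3 -m handwheel '[[0,0,0,-0.01,0,0,-1],[0,0,0,-0.02,0,0,-1],[0,0,0,-0.03,0,0,-1],[0,0,0,-0.03,0,0,-1]]'|grep -E "pos|force"; python3 go.py 454.6 -171.2 92.5 170.5
```

```text
eef_pos: [456.0, -162.6, 92.5]
wrist_force: [-0.8, -3.7, 1.6]
eef_pos: [457.5, -154.5, 92.5]
wrist_force: [-1.3, -2.8, 1.5]
turn [ 0.0001  0.0001 -0.0016] shift [ 0.0677  0.0001 -0.    ]
t 5.1 pos [ 457.5 -154.5   92.5] force [-1.3 -2.8  1.5] w 1.0
```

```bash
python3 -m handwheel '[[0,0,0,-0.016,0,0,-1],[0,0,0,-0.032,0,0,-1],[0,0,0,-0.048,0,0,-1],[0,0,0,-0.064,0,0,-1],[0,0,0,-0.08,0,0,-1]]'|grep -E "pos|force";python3 -m handwheel '[[0,0,0,-0.016,0,0,-1],[0,0,0,-0.032,0,0,-1],[0,0,0,-0.048,0,0,-1],[0,0,0,-0.064,0,0,-1],[0,0,0,-0.08,0,0,-1]]'|grep -E "pos|force"
python3 - <<'E'
from h import *
ds={n:robot.get_image(n) for n in("wrist","top","scene")};np.save("pics/w2.npy",ds,allow_pickle=True)
a=ds["wrist"]["frame"][:,:,::-1];b=ds["top"]["frame"][130:290,170:440,::-1]
b=cv2.resize(b,None,fx=3,fy=3,interpolation=cv2.INTER_CUBIC)
cv2.imwrite("pics/wrist2.png",a);cv2.imwrite("pics/top2.png",b)
E
python3 go.py 454.6 -171.2 92.5 170.5
```

```text
eef_pos: [461.1, -134.7, 92.5]
wrist_force: [-0.7, -4.7, 0.8]
eef_pos: [464.4, -115.1, 92.5]
wrist_force: [-0.7, -3.8, -0.7]
turn [-0.0001  0.0004 -0.0015] shift [ 2.299e-01  1.000e-03 -1.000e-04]
t 6.25 pos [ 464.6 -114.6   92.5] force [-0.1  0.3  0.2] w 1.0
```

View pics/top2.png

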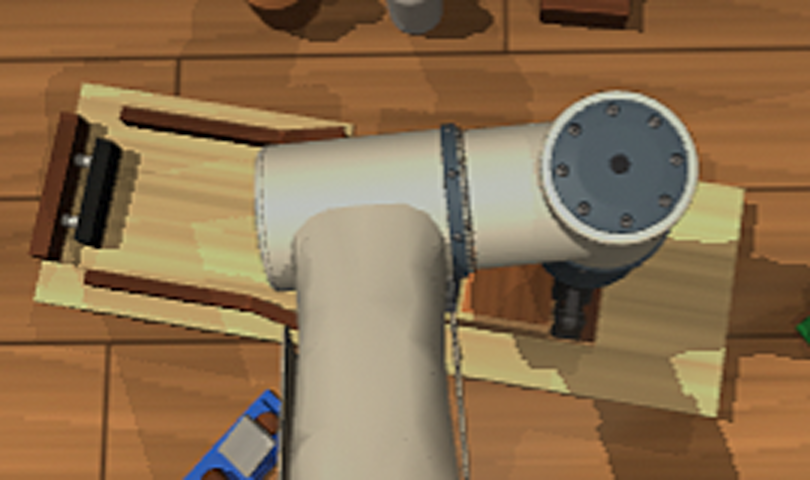

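The top view is mostly hidden by the arm, so I use the scene view.

Run:
```python
from h import *
a=np.load("pics/w2.npy",allow_pickle=True).item()["scene"]["frame"][125:235,200:500,::-1]
cv2.imwrite("pics/s2.png",cv2.resize(a,None,fx=2.66,fy=2.66,interpolation=cv2.INTER_CUBIC))
```

```text
(no output)
```

View pics/s2.png

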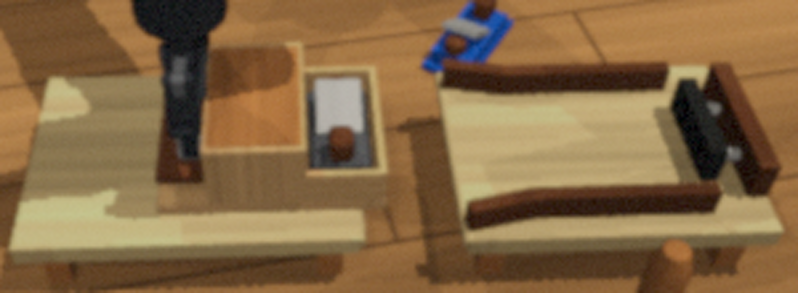

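The fingers stand on the ledge against the till. The nose's lower corner (386,207) is out past the near edge (364,240), and the lane mouth lies ahead.

Run:
```python
from h import *
d=np.load("pics/w2.npy",allow_pickle=True).item()["scene"]
O=np.array([484.5,28.6]);a=np.radians(80.5);U=np.array([[np.cos(a),np.sin(a)],[-np.sin(a),np.cos(a)]])
def f(n,p,z):
    w=pix2w(d,(np.array(p)+.5)/2.66-.5+[200,125],np.full(len(p),float(z)));print(n,((w[:,:2]-O)@U.T).round(1).tolist())
f("near",[(12,250),(364,240),(48,78)],60)
f("far",[(465,243),(437,85),(708,65),(782,232)],59)
f("nose top",[(386,172),(375,68)],104)
f("till",[(305,150),(302,43),(202,150),(206,46)],134)
f("nose bot",[(386,207)],60)
f("rail tops: nearside mouth,knee,end; far mouth knee end",[(470,207),(545,187),(718,182),(443,65),(510,66),(667,65)],85)
f("stop top face",[(712,150),(678,83)],96.5)
```

```text
near [[-297.7, -108.7], [-1.7, -110.5], [-300.2, 112.1]]
far [[83.7, -116.7], [84.8, 86.4], [362.8, 105.5], [357.5, -116.4]]
nose top [[18.1, -73.7], [19.6, 61.3]]
till [[-49.6, -74.9], [-48.1, 63.4], [-133.4, -71.3], [-135.3, 62.8]]
nose bot [[20.2, -73.9]]
rail tops: nearside mouth,knee,end; far mouth knee end [[87.6, -99.2], [155.1, -79.1], [305.5, -79.7], [88.2, 85.6], [152.9, 81.4], [305.6, 76.6]]
stop top face [[305.5, -52.1], [301.6, 36.8]]
```

Everything agrees: nose x≈20, gap≈85, lane centre y≈-5.5, tray y≈-5.5 and aligned. I press the ledge about 7 N before going out further.

```bash
python3 -m handwheel '[[0,0,0,-0.01,0,0.003,-1],[0,0,0,-0.02,0,0.004,-1],[0,0,0,-0.03,0,0.005,-1],[0,0,0,-0.04,0,0.005,-1],[0,0,0,-0.04,0,0.005,-1]]'|grep -E "pos|force"; python3 go.py 454.6 -171.2 92.5 170.5
```

```text
eef_pos: [466.7, -106.4, 92.5]
wrist_force: [-0.3, -5.5, 6.3]
turn [-0.0005 -0.0005 -0.0014] shift [0.2635 0.0038 0.0003]
t 6.75 pos [ 466.7 -106.4   92.5] force [-0.3 -5.5  6.3] w 1.0
```

```bash
python3 -m handwheel '[[0,0,0,-0.012,0,0.001,-1],[0,0,0,-0.024,0,0.001,-1],[0,0,0,-0.036,0,0.001,-1],[0,0,0,-0.048,0,0.001,-1],[0,0,0,-0.06,0,0.001,-1]]'|grep -E "pos|force"; python3 go.py 454.6 -171.2 92.5 170.5
```

```text
eef_pos: [469.4, -92.1, 92.5]
wrist_force: [-1.8, -7.1, 8.1]
turn [-0.0007 -0.0008 -0.0014] shift [0.3219 0.0046 0.0007]
t 7.25 pos [469.4 -92.1  92.5] force [-1.8 -7.1  8.1] w 1.0
```

```bash
python3 -m handwheel '[[0,0,0,-0.012,0,0,-1],[0,0,0,-0.024,0,0,-1],[0,0,0,-0.036,0,0,-1],[0,0,0,-0.048,0,0,-1],[0,0,0,-0.06,0,0,-1]]'|grep -E "pos|force"; python3 go.py 454.6 -171.2 92.5 170.5
```

```text
eef_pos: [471.9, -77.3, 92.5]
wrist_force: [-0.4, -8.4, 7.6]
turn [-0.0006 -0.0007 -0.0014] shift [0.382  0.0045 0.0008]
t 7.75 pos [471.9 -77.3  92.5] force [-0.4 -8.4  7.6] w 1.0
```

```bash
python3 -m handwheel '[[0,0,0,-0.012,0,0,-1],[0,0,0,-0.024,0,0,-1],[0,0,0,-0.036,0,0,-1],[0,0,0,-0.048,0,0,-1],[0,0,0,-0.06,0,0,-1]]'|grep -E "pos|force"; python3 go.py 454.6 -171.2 92.5 170.5
```

```text
eef_pos: [474.5, -62.5, 92.5]
wrist_force: [-1.0, -7.9, 8.8]
turn [-0.0007 -0.0007 -0.0013] shift [0.442  0.0047 0.0012]
t 8.25 pos [474.5 -62.5  92.5] force [-1.  -7.9  8.8] w 1.0
```

```bash
python3 -m handwheel '[[0,0,0,-0.01,0,0,-1],[0,0,0,-0.02,0,0,-1],[0,0,0,-0.03,0,0,-1],[0,0,0,-0.04,0,0,-1],[0,0,0,-0.05,0,0,-1]]'|grep -E "pos|force"; python3 go.py 454.6 -171.2 92.5 170.5
```

```text
eef_pos: [476.6, -50.4, 92.7]
wrist_force: [-1.8, -7.9, 9.4]
turn [-0.0007 -0.0009 -0.0013] shift [0.491  0.0051 0.0021]
t 8.75 pos [476.6 -50.4  92.7] force [-1.8 -7.9  9.4] w 1.01
```

```bash
python3 -m handwheel '[[0,0,0,-0.01,0,0,-1],[0,0,0,-0.02,0,0,-1],[0,0,0,-0.03,0,0,-1],[0,0,0,-0.04,0,0,-1],[0,0,0,-0.05,0,0,-1]]'|grep -E "pos|force"; python3 -m handwheel '[[0,0,0,-0.01,0,0,-1],[0,0,0,-0.02,0,0,-1],[0,0,0,-0.03,0,0,-1],[0,0,0,-0.03,0,0,-1]]'|grep -E "pos|force"; python3 go.py 454.6 -171.2 92.5 170.5
python3 - <<'E'
from h import *
d=robot.get_image("scene");np.save("pics/w3.npy",d,allow_pickle=True)
a=d["frame"][125:235,230:500,::-1]
cv2.imwrite("pics/s3.png",cv2.resize(a,None,fx=2.96,fy=2.96,interpolation=cv2.INTER_CUBIC))
E
```

```text
eef_pos: [478.9, -38.5, 93.0]
wrist_force: [-1.7, -9.0, 10.8]
eef_pos: [480.2, -30.7, 92.9]
wrist_force: [-1.8, -7.7, 10.5]
turn [-0.0008 -0.0008 -0.0012] shift [0.5714 0.0059 0.0031]
t 9.65 pos [480.2 -30.7  92.9] force [-1.8 -7.7 10.5] w 1.0
```

View pics/s3.png

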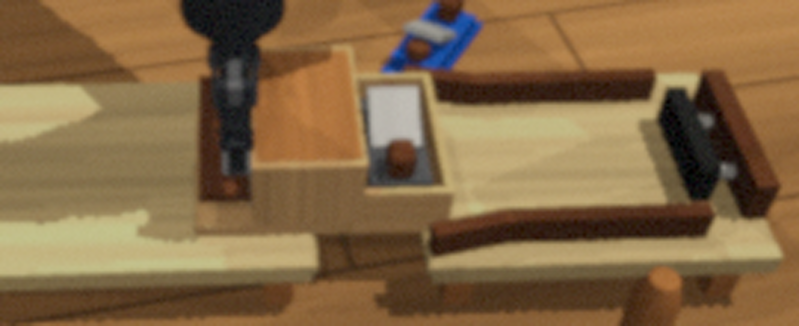

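The nose (lower corner (450,230)) has passed the far edge and is in the lane mouth, centred. I release the ledge pressure and push at the till face only.

```bash
python3 -m handwheel '[[0,0,0,0.006,0,-0.004,-1],[0,0,0,0.008,0,-0.012,-1],[0,0,0,0.008,0,-0.016,-1],[0,0,0,0.008,0,-0.016,-1]]'|grep -E "pos|force"; python3 -m handwheel '[[0,0,0,-0.012,0,0,-1],[0,0,0,-0.024,0,0,-1],[0,0,0,-0.036,0,0,-1],[0,0,0,-0.048,0,0,-1],[0,0,0,-0.06,0,0,-1]]'|grep -E "pos|force"; python3 -m handwheel '[[0,0,0,-0.012,0,0,-1],[0,0,0,-0.024,0,0,-1],[0,0,0,-0.036,0,0,-1],[0,0,0,-0.048,0,0,-1],[0,0,0,-0.06,0,0,-1]]'|grep -E "pos|force"; python3 go.py 454.6 -171.2 92.5 170.5
```

```text
eef_pos: [478.9, -30.8, 94.9]
wrist_force: [-0.2, 0.4, 0.1]
eef_pos: [481.2, -16.1, 94.7]
wrist_force: [-1.3, -3.4, -1.7]
eef_pos: [484.0, -1.4, 95.0]
wrist_force: [-1.1, -3.3, -2.1]
turn [ 0.0001 -0.     -0.0016] shift [6.894e-01 3.000e-04 9.900e-03]
t 11.1 pos [484.   -1.4  95. ] force [-1.1 -3.3 -2.1] w 1.0
```

```bash
python3 -m handwheel '[[0,0,0,-0.012,0,0,-1],[0,0,0,-0.024,0,0,-1],[0,0,0,-0.036,0,0,-1],[0,0,0,-0.048,0,0,-1],[0,0,0,-0.06,0,0,-1]]'|grep -E "pos|force"; python3 -m handwheel '[[0,0,0,-0.012,0,0,-1],[0,0,0,-0.024,0,0,-1],[0,0,0,-0.036,0,0,-1],[0,0,0,-0.048,0,0,-1],[0,0,0,-0.06,0,0,-1]]'|grep -E "pos|force"; python3 go.py 454.6 -171.2 92.5 170.5
```

```text
eef_pos: [486.6, 13.4, 95.0]
wrist_force: [-1.2, -2.2, -1.5]
eef_pos: [489.1, 28.2, 95.0]
wrist_force: [-0.8, -3.2, -2.0]
turn [ 0.      0.     -0.0016] shift [8.095e-01 5.000e-04 1.000e-02]
t 12.1 pos [489.1  28.2  95. ] force [-0.8 -3.2 -2. ] w 1.0
```

```bash
python3 -m handwheel '[[0,0,0,-0.012,0,0,-1],[0,0,0,-0.024,0,0,-1],[0,0,0,-0.036,0,0,-1],[0,0,0,-0.048,0,0,-1],[0,0,0,-0.06,0,0,-1]]'|grep -E "pos|force"; python3 -m handwheel '[[0,0,0,-0.012,0,0,-1],[0,0,0,-0.024,0,0,-1],[0,0,0,-0.036,0,0,-1],[0,0,0,-0.048,0,0,-1],[0,0,0,-0.06,0,0,-1]]'|grep -E "pos|force"; python3 go.py 454.6 -171.2 92.5 170.5
```

```text
eef_pos: [491.7, 43.0, 95.0]
wrist_force: [0.7, -2.4, -1.8]
eef_pos: [494.2, 57.8, 95.0]
wrist_force: [-0.3, -2.8, -1.9]
turn [ 0.      0.     -0.0016] shift [9.296e-01 5.000e-04 1.010e-02]
t 13.1 pos [494.2  57.8  95. ] force [-0.3 -2.8 -1.9] w 1.0
```

```bash
python3 -m handwheel '[[0,0,0,-0.012,0,0,-1],[0,0,0,-0.024,0,0,-1],[0,0,0,-0.036,0,0,-1],[0,0,0,-0.048,0,0,-1],[0,0,0,-0.06,0,0,-1]]'|grep -E "pos|force"; python3 -m handwheel '[[0,0,0,-0.012,0,0,-1],[0,0,0,-0.024,0,0,-1],[0,0,0,-0.036,0,0,-1],[0,0,0,-0.048,0,0,-1],[0,0,0,-0.06,0,0,-1]]'|grep -E "pos|force"; python3 go.py 454.6 -171.2 92.5 170.5
```

```text
eef_pos: [496.8, 72.5, 95.0]
wrist_force: [-0.5, -3.4, -1.3]
eef_pos: [499.3, 87.3, 95.0]
wrist_force: [-0.7, -2.7, -1.4]
turn [ 0.     -0.     -0.0016] shift [1.0495e+00 5.0000e-04 1.0100e-02]
t 14.1 pos [499.3  87.3  95. ] force [-0.7 -2.7 -1.4] w 1.0
```

```bash
python3 -m handwheel '[[0,0,0,-0.012,0,0,-1],[0,0,0,-0.024,0,0,-1],[0,0,0,-0.036,0,0,-1],[0,0,0,-0.048,0,0,-1],[0,0,0,-0.06,0,0,-1]]'|grep -E "pos|force"; python3 -m handwheel '[[0,0,0,-0.012,0,0,-1],[0,0,0,-0.024,0,0,-1],[0,0,0,-0.036,0,0,-1],[0,0,0,-0.048,0,0,-1],[0,0,0,-0.06,0,0,-1]]'|grep -E "pos|force"; python3 -m handwheel '[[0,0,0,-0.012,0,0,-1],[0,0,0,-0.024,0,0,-1],[0,0,0,-0.036,0,0,-1],[0,0,0,-0.048,0,0,-1],[0,0,0,-0.06,0,0,-1]]'|grep -E "pos|force"; python3 go.py 454.6 -171.2 92.5 170.5
```

```text
eef_pos: [501.9, 102.1, 95.0]
wrist_force: [-0.2, -3.8, -1.2]
eef_pos: [504.4, 116.9, 95.0]
wrist_force: [0.3, -3.4, -2.1]
eef_pos: [507.0, 131.7, 95.0]
wrist_force: [-0.9, -3.1, -1.7]
turn [ 0.     -0.     -0.0016] shift [1.2295e+00 6.0000e-04 1.0200e-02]
t 15.6 pos [507.  131.7  95. ] force [-0.9 -3.1 -1.7] w 1.0
```

```bash
python3 -m handwheel '[[0,0,0,-0.012,0,0,-1],[0,0,0,-0.024,0,0,-1],[0,0,0,-0.036,0,0,-1],[0,0,0,-0.048,0,0,-1],[0,0,0,-0.06,0,0,-1]]'|grep -E "pos|force"; python3 -m handwheel '[[0,0,0,-0.009,0,0,-1],[0,0,0,-0.018,0,0,-1],[0,0,0,-0.027,0,0,-1],[0,0,0,-0.036,0,0,-1],[0,0,0,-0.045,0,0,-1]]'|grep -E "pos|force"; python3 go.py 454.6 -171.2 92.5 170.5
```

```text
eef_pos: [509.5, 146.4, 95.0]
wrist_force: [-1.2, -2.7, -1.8]
eef_pos: [511.4, 157.5, 95.0]
wrist_force: [-1.2, -3.0, -2.4]
turn [ 0.      0.     -0.0016] shift [1.3341e+00 5.0000e-04 1.0100e-02]
t 16.6 pos [511.4 157.5  95. ] force [-1.2 -3.  -2.4] w 1.0
```

```bash
python3 -m handwheel '[[0,0,0,-0.004,0,0,-1],[0,0,0,-0.008,0,0,-1],[0,0,0,-0.012,0,0,-1],[0,0,0,-0.012,0,0,-1]]'|grep -E "pos|force";  python3 -m handwheel '[[0,0,0,-0.004,0,0,-1],[0,0,0,-0.008,0,0,-1],[0,0,0,-0.012,0,0,-1],[0,0,0,-0.012,0,0,-1]]'|grep -E "pos|force"
```

```text
eef_pos: [512.0, 160.4, 95.0]
wrist_force: [-0.4, -2.5, -1.5]
eef_pos: [512.5, 163.4, 95.0]
wrist_force: [-0.5, -2.4, -3.0]
```

```bash
python3 -m handwheel '[[0,0,0,-0.004,0,0,-1],[0,0,0,-0.008,0,0,-1],[0,0,0,-0.008,0,0,-1]]'|grep -E "pos|force";  python3 -m handwheel '[[0,0,0,-0.004,0,0,-1],[0,0,0,-0.008,0,0,-1],[0,0,0,-0.008,0,0,-1]]'|grep -E "pos|force"
```

```text
eef_pos: [512.8, 165.0, 95.1]
wrist_force: [-0.2, -4.6, -2.4]
eef_pos: [512.9, 165.8, 95.1]
wrist_force: [-1.1, -8.5, -0.3]
```

```bash
python3 -m handwheel '[[0,0,0,-0.004,0,0,-1],[0,0,0,-0.008,0,0,-1],[0,0,0,-0.008,0,0,-1]]'|grep -E "pos|force"
```

```text
eef_pos: [513.0, 166.5, 95.2]
wrist_force: [-1.4, -10.8, 1.7]
```

The stop is taking roughly 8 N (10.8 N push less about 3 N friction). I hold briefly, then ease back and lift away.

```bash
python3 -m handwheel '[[0,0,0,0,0,0,-1],[0,0,0,0,0,0,-1],[0,0,0,0.002,0,0,-1],[0,0,0,0.004,0,0,-1],[0,0,0,0.006,0,0,-1]]'|grep -E "pos|force"; python3 -m handwheel '[[0,0,0,0.002,0,0,-1],[0,0,0,0.004,0,0,-1],[0,0,0,0.01,0,0,-1],[0,0,0,0.02,0,0,-1],[0,0,0,0.04,0,0,-1]]'|grep -E "pos|force"; python3 -m handwheel '[[0,0,0,0.01,0,0,-1],[0,0,0,0.01,0,-0.08,-1],[0,0,0,0.01,0,-0.2,-1],[0,0,0,0.01,0,-0.4,-1],[0,0,0,0.01,0,-0.5,-1]]'|grep -E "pos|force"; python3 -m handwheel '[[0,0,0,0.2,0,0,-1],[0,0,0,0.4,0,0,-1],[0,0,0,0.6,0,0,-1],[0,0,0,0.8,0,0,-1],[0,0,0,0.8,0,0,-1]]'|grep -E "pos|force"
python3 - <<'E'
from h import *
ds={n:robot.get_image(n) for n in("top","scene")};np.save("pics/w4.npy",ds,allow_pickle=True)
a=ds["top"]["frame"][130:290,170:330,::-1];b=ds["scene"]["frame"][130:230,340:500,::-1]
r=lambda x:cv2.resize(x,None,fx=2.5,fy=2.5,interpolation=cv2.INTER_CUBIC)
a,b=r(a),r(b);b=cv2.copyMakeBorder(b,0,a.shape[0]-b.shape[0],0,0,cv2.BORDER_CONSTANT)
cv2.imwrite("pics/f.png",np.hstack([a,b]))
E
```

```text
eef_pos: [513.0, 166.4, 95.1]
wrist_force: [-0.4, -5.0, -1.0]
eef_pos: [512.3, 158.8, 95.6]
wrist_force: [0.0, 0.0, -0.1]
eef_pos: [512.6, 155.7, 224.7]
wrist_force: [-0.6, -0.6, 0.3]
eef_pos: [476.0, -46.1, 220.8]
wrist_force: [0.3, 0.4, -0.1]
```

View pics/f.png

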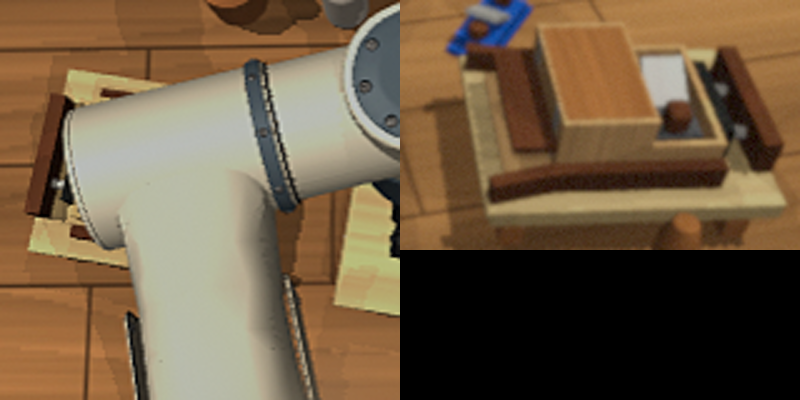

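The tray sits flat in the lane, its nose wall (about (725,148) to (690,48)) against the stop. The plane is in its bay and the bystanders are untouched. One numeric check, then I hand in.

Run:
```python
from h import *
d=np.load("pics/w4.npy",allow_pickle=True).item()["scene"]
O=np.array([484.5,28.6]);a=np.radians(80.5);U=np.array([[np.cos(a),np.sin(a)],[-np.sin(a),np.cos(a)]])
def f(n,p,z):
    w=pix2w(d,(np.array(p)+.5-[400,0])/2.5-.5+[340,130],np.full(len(p),float(z)));print(n,((w[:,:2]-O)@U.T).round(1).tolist())
f("nose (expect ~305)",[(725,148),(690,48)],103)
f("till front (expect ~235)",[(660,119),(627,25)],133)
f("till rear (expect ~150)",[(562,124),(537,24)],133)
o=robot.get_obs();print(o["t"],o["wrist_force"],o["qd"].round(3))
robot.close_job()
```

```text
nose (expect ~305) [[299.0, -83.4], [308.2, 55.7]]
till front (expect ~235) [[234.7, -74.2], [237.9, 57.3]]
till rear (expect ~150) [[147.2, -76.8], [150.3, 62.4]]
20.4 [ 0.0482636  -0.28969796  0.62154603] [ 0.045  0.012  0.007 -0.003 -0.001 -0.006]
the job is handed in; nothing more can be done
```

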